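# Spring check of the tilting denture mount

## Robot

A 6-joint arm with a two-finger parallel gripper is mounted at the origin on a cart in front of the work surface, level with it; the furniture and walls round the work are solid. World frame = base frame: x ahead of the robot, y to its left, z up, the work surface at z = 0. Lengths are in m, angles in degrees, forces in N, time in s.
With the tool pointing down it reaches from about 0.325 to 0.775 m from the base axis. Payload 5.5 kg.
Tool frame: the origin (TCP) lies at the centre of the arm's flange, where the gripper is bolted on; the fingertips stand 182 mm ahead of it and the grasp point (between the pads) lies 163 mm ahead of it; z points along the fingers, y is the line along which they close (so a half turn about z gives the same grasp; the last joint's range is limited). The gripper opens to 88 mm and grips with 3 to 60 N. Pads are 20 mm wide; open, the fingers measure 115 mm over their backs; the gripper's body (75 mm by 178 mm) begins 61 mm behind the grasp point.
Start: joints at [-74.181, 5.22, 70.514, -0, 104.267, -3.249], TCP at [0.196, -0.567, 0.405] pointing down, gripper open.
Joint ranges: [-164.24, 164.24], [-49.07, 125.15], [9.68, 141.18], [-86.29, 266.29], [3.28, 154.24], [-151.56, 151.56]. Speed limits (degrees/s): [147.25, 147.25, 172.46, 180, 180, 180].

## Interface

Orientations are given as [roll, pitch, yaw] about the fixed x, y, z axes, in that order (R = Rz(yaw) Ry(pitch) Rx(roll)).
In Python, from station import r gives the robot as it stands. The module is installed in compiled form; this text tells all that it offers. Calls block until the motion is done:
- r.reach(position, orientation): joint-space move of the TCP to a pose.
- r.servo_line(position, rotation=None, speed=0.15): straight line of the TCP; rotation=None keeps the orientation; speed is the mean speed in m/s.
- r.move_joints(angles): joint-space move.
- r.let_go() and r.grab(squeeze=None): open the fingers fully, or close them until they stop; squeeze is the grip in N (None keeps the last).
- r.wait(seconds).
- r.inverse_kinematics(position, orientation): joint angles nearest the present ones, or None.
- r.sense(): the state.
- r.snapshot(name): name is "scene" or "side" or "wrist"; returns a dict with "frame" (384x512x3 uint8, red, green, blue), "fx", "fy", "cx", "cy" (pixels), "R" (3x3) and "t" (3): a world point X has camera coordinates R X + t. Camera axes: x right, y down, z forward; pixel columns grow to the right and rows downward; lengths in m; the calibration is good to about 2 mm. A picture is of the moment at which its call begins. There is no depth.
A pose or a line that the arm cannot do raises r.IKError and nothing moves.
- r.hand_in(): hands the job in; it is judged then, once.
The state is a dict: "clock": time; "joints": joint angles; "joint_vel": joint speeds; "joint_torque": joint torques, N m; "tcp_pos": TCP position; "orientation": TCP orientation; "contact_force": force on the tool from outside, world axes, zero at the start; "torque": the same for the moment, N m; "opening": finger opening in m; "gripper_force": force on a finger pad.
Only numpy, scipy, OpenCV 4.12 (cv2) and the standard library are available. Lean on these libraries where they do the work, as an engineer would, in place of code of your own. Each camera call takes 0.05 s, during which the arm holds its last target. There are 200 camera calls.

## Task

Check the springs of the tilting denture mount: with a fingertip, press down the round thumb pad at the plate's corner on the side of the two-pronged mark until the pointer stands between the two prongs, without running well past them, and keep it there for a full second. Then let go, so that the plate springs back level. Press that pad alone: do not touch the other pad, the denture or the pointer, and do not shift or lift any of the things standing about.

Things in the scene. Friction and masses are not known exactly. Their poses are not given: they have to be found in the camera images.
- mount_base: fixed foot of the tilting denture mount: grey slab 246x150x10 mm with bearing posts, spring cups and, at its far end, an upright white scale plate (126 mm wide, 170 to 220 mm above the bench, face 123 mm along +x, long tick in the middle). Origin on the bench under the middle of the tilt plate; x away from the robot along the hinge, y left, z up. Place and yaw vary.
- tilt_plate (a joint): tilt (rad) of the diamond-set aluminium plate (110 mm square, 8 mm thick) about its hinge, which runs along the mount's x 65 mm above the bench. 0 = level, range -0.34 to 0.34. Positive: right corner down, pointer leaning right (-y). Springs (2.2 Nm/rad, 5 to 9 N at the pad for a mark) bring it back to 0 in half a second.
- pad_left: round black domed thumb pad on the plate's left (+y) corner, 24 mm across, 7 mm high, 62 mm from the hinge axis. Origin at the centre of its underside; its top is 7 mm higher (76 mm above the bench when level). It goes down 9 to 15 mm when the pointer comes to a mark on the left.
- pad_right: the same thumb pad on the plate's right (-y) corner; pressed for a mark on the right.
- pointer_tip (a point): top end of the thin dark upright pointer (4 mm thick) that is fixed to the tilt plate behind its far corner, 115 mm along the mount's x and 135 mm above the hinge axis; when level it stands 200 mm above the bench in front of the middle of the scale. It leans towards the corner that is pressed, 135 mm x sin(tilt) sideways.
- pointer: the pointer itself, from the hinge height up; origin on the hinge axis at the plate's centre.
- mark_fork: the mark: dark steel rider on the scale's top edge with two prongs hanging down its face, 12 mm gap between the prongs, 24 mm wide overall. Origin in the middle of the gap, 197.5 mm above the bench, axes parallel to the mount's; 20 to 32 mm to the left or to the right of the scale's middle. Fixed.
- plain_rider: the other rider, a plain saddle 12 mm wide and 8 mm high, without prongs, on the other half of the scale's top edge; not used. Origin at the same height as the fork's (27 mm under the saddle). Fixed.
- denture: denture fixed on the middle of the tilt plate, 62 mm along the mount's x, 50 mm across, 19 mm high, origin at its underside, 69 mm above the bench. It tilts with the plate and is not to be touched.
- cast_white: bystander, loose: white plaster dental cast, 66x70x47 mm; origin at the centre of its underside, on the bench beside the mount
- steel_cup: bystander, loose: small steel mixing cup, 60 mm across, 46 mm high; origin at the centre of its underside, on the bench beside the mount
- jar_blue: bystander, loose: white jar with a blue lid, 48 mm across, 62 mm high; origin at the centre of its underside, on the bench beside the mount
- carver: bystander, loose: slim black-handled carving tool lying on the bench, 140 mm long, 9 mm thick; origin at the centre of its underside, on the bench beside the mount
- wax_block_1: bystander, loose: flat pink wax block, 32x68x11 mm; origin at the centre of its underside, on the bench beside the mount
- metal_framework: bystander, loose: small silvery denture framework, 32x59x15 mm; origin at the centre of its underside, on the bench beside the mount

How it is judged (in metres and radians):
On the way:
1. the pad on the fork's side is pressed by the fingers and the pointer stands between the prongs, for 0.8 s (y of pointer_tip in the frame of mark_fork between -0.006 and 0.006 m and ((y of mark_fork in the frame of mount_base above 0 m and contact force between the fingers and pad_left above 1 N) or (y of mark_fork in the frame of mount_base below 0 m and contact force between the fingers and pad_right above 1 N))), for 0.8 s.
At the end, for the whole second after the job is handed in: After the pointer tip was kept within 6 mm sideways of the middle of the fork's gap for 0.8 s by pressing the pad on that side, the plate is released, level again to within 0.03 rad and at rest (value of joint tilt_plate between -0.03 and 0.03 rad and velocity of joint tilt_plate between -0.05 and 0.05 rad/s); the robot touches nothing.
It fails at once if the pointer is driven more than 13 mm past the middle of the fork's gap ((y of mark_fork in the frame of mount_base above 0 m and y of pointer_tip in the frame of mark_fork above 0.013 m) or (y of mark_fork in the frame of mount_base below 0 m and y of pointer_tip in the frame of mark_fork below -0.013 m)).
It fails at once if the plate is tilted the wrong way: the pointer leans more than 10 mm to the side away from the fork ((y of mark_fork in the frame of mount_base above 0 m and y of pointer_tip in the frame of mount_base below -0.01 m) or (y of mark_fork in the frame of mount_base below 0 m and y of pointer_tip in the frame of mount_base above 0.01 m)).
It fails at once if the pad on the other side is pressed ((y of mark_fork in the frame of mount_base above 0 m and contact force between the fingers and pad_right above 1 N) or (y of mark_fork in the frame of mount_base below 0 m and contact force between the fingers and pad_left above 1 N)).
It fails at once if the robot touches the denture or the pointer (contact force between any of the fingers, the arm and denture above 1 N or contact force between any of the fingers, the arm and pointer above 1 N).
It fails at once if a bystander is shifted or lifted by more than 10 mm (distance of any of cast_white, steel_cup, jar_blue, carver, wax_block_1, metal_framework from where it was at the start of the episode above 0.01 m).
It also fails if it takes over 38 s, if anything falls off the work surface, if the arm or the gripper's body presses on something with over 40 N, if the wrist force passes 120 N, or if a joint passes its speed limit or range.

## Working session

There is one attempt and no reset: what is moved stays moved. The work goes in short steps, each a Python script; the robot and the scene stay as the last script left them, time stands still between calls to the robot, and variables do not carry over. Pictures are saved under pics/ and viewed, at most 10 in all, crops included, and the job is handed in when it is done.

```bash
mkdir -p pics; python3 - <<'E'
from station import r
import cv2,json
for n in ("scene","side"):
    s=r.snapshot(n); cv2.imwrite(f"pics/{n}.png",s["frame"][:,:,::-1])
    json.dump({k:(v.tolist() if hasattr(v,'tolist') else v) for k,v in s.items() if k!="frame"},open(f"{n}.json","w"))
    print(n,s["fx"],s["cx"],s["cy"],s["R"],s["t"])
print(r.sense())
E
```

```text
scene 422.47120501361445 255.14028374065205 201.8500319140189 [[-0.63063314 -0.77600307 -0.01100321]
 [-0.54948381  0.45647062 -0.69978719]
 [ 0.54805965 -0.43526291 -0.71426663]] [0.43322842 0.42016515 0.73501488]
side 395.89980452966114 260.49972407730627 193.52174549368144 [[ 0.9703607  -0.24130295  0.01315247]
 [-0.12099639 -0.5322382  -0.83790356]
 [ 0.20918885  0.81147728 -0.54565982]] [-0.58232155  0.22575042  0.75808694]
{'clock': 0.1, 'joints': array([-7.41808290e+01,  5.26003952e+00,  7.05745942e+01, -1.39574298e-03,
        1.04266947e+02, -3.25032436e+00]), 'joint_vel': array([ 0.05882335,  0.00492437, -0.22638729,  0.1487013 ,  0.05246223,
        0.05091071]), 'joint_torque': array([ 3.83834980e-03, -4.47856629e+01, -4.07568705e+01,  7.01551046e-02,
        2.84378382e-02, -1.08493498e-04]), 'tcp_pos': array([ 0.19602265, -0.56713632,  0.40361046]), 'orientation': array([-1.79898506e+02, -4.40831363e-03,  1.90691486e+01]), 'contact_force': array([0.22671375, 0.00758831, 0.55859529]), 'torque': array([0.00601401, 0.00537467, 0.03920017]), 'gripper_force': 0.0, 'opening': 0.08770685462271727}
```

View pics/scene.png

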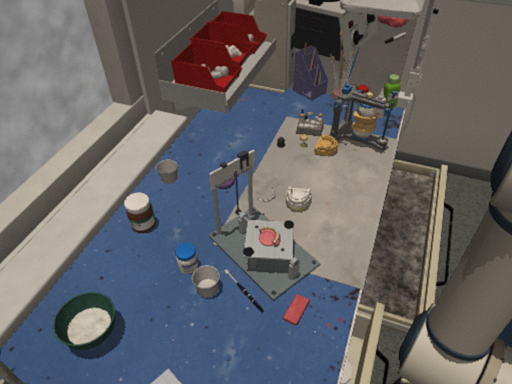

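View pics/side.png

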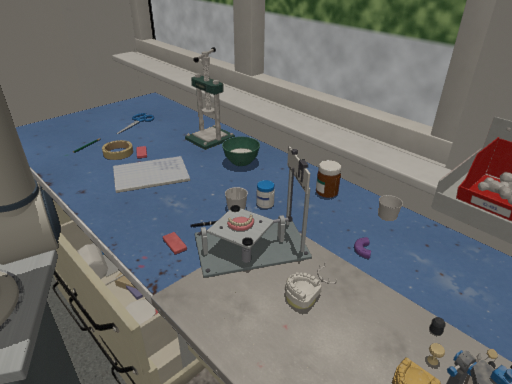

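```bash
python3 - <<'E'
import cv2,numpy as np
a=cv2.imread("pics/scene.png")[140:300,195:330]; b=cv2.imread("pics/side.png")[140:280,185:320]
a=cv2.resize(a,None,fx=3.7,fy=3.7,interpolation=cv2.INTER_CUBIC)[:,:400*2]
cv2.imwrite("pics/ca.png",a)
cv2.imwrite("pics/cb.png",cv2.resize(b,None,fx=4,fy=4,interpolation=cv2.INTER_CUBIC))
E
```

```text
(no output)
```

View pics/ca.png

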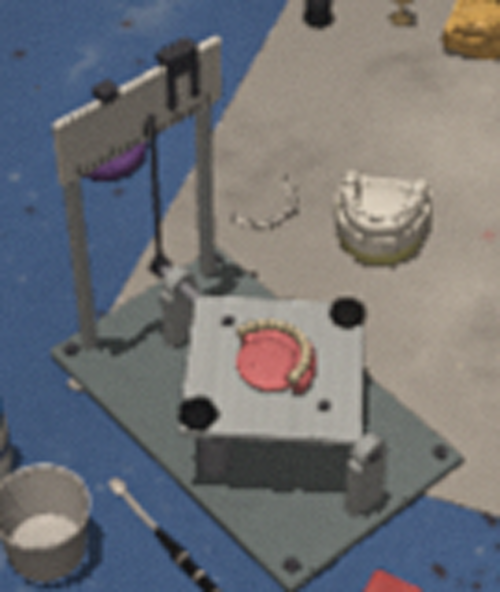

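View pics/cb.png

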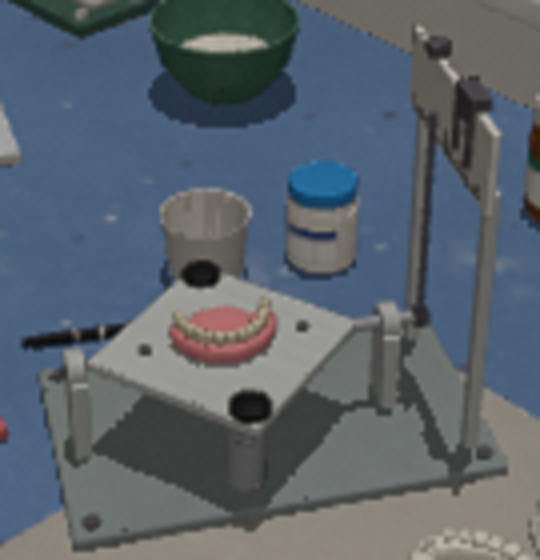

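The fork is on the scale's right half (-y), at about (243,159) in the scene picture, with the plain rider on the left. So the pad to press is pad_right: scene ≈(289,224), side ≈(247,241).

```bash
cat >h.py <<'E'
import cv2,json,numpy as np
C={n:json.load(open(n+".json")) for n in("scene","side")}
def P(n):
    c=C[n];K=np.array([[c["fx"],0,c["cx"]],[0,c["fy"],c["cy"]],[0,0,1]]);return K,np.array(c["R"]),np.array(c["t"])
def tri(a,b):
    M=[]
    for n in("scene","side"):
        K,R,t=P(n);M.append(K@np.c_[R,t])
    X=cv2.triangulatePoints(M[0],M[1],np.array(a,float).reshape(2,1),np.array(b,float).reshape(2,1))[:,0];return X[:3]/X[3]
def proj(n,X):
    K,R,t=P(n);p=K@(R@X+t);return p[:2]/p[2]
def ray(n,uv):
    K,R,t=P(n);return -R.T@t, R.T@np.linalg.inv(K)@[uv[0],uv[1],1]
def plane(n,uv,p0,nrm):
    o,d=ray(n,uv);return o+d*(np.dot(p0-o,nrm)/np.dot(d,nrm))
def dark(img,x0,y0,x1,y1,th=60):
    m=(img[y0:y1,x0:x1].max(2)<th).astype(np.uint8)
    n,l,s,c=cv2.connectedComponentsWithStats(m)
    i=1+np.argmax(s[1:,4]);return c[i]+[x0,y0],s[i]+[x0,y0,0,0,0]
E
python3 - <<'E'
from h import *
a=cv2.imread("pics/scene.png");b=cv2.imread("pics/side.png")
sr=dark(a,280,216,298,233,45);sl=dark(a,240,243,256,259,45)
dr=dark(b,240,234,257,247,45);dl=dark(b,229,203,242,214,45)
print(sr,sl,dr,dl)
R=tri(sr[0],dr[0]);L=tri(sl[0],dl[0]);print("R",R,"L",L,np.linalg.norm(R-L))
for n,X,p in(("scene",R,sr),("side",R,dr),("side",L,dl)):print(proj(n,X)-p[0])
y=(L-R);y[2]=0;y/=np.linalg.norm(y);x=np.array([y[1],-y[0],0]);o=(L+R)/2;o[2]=0
print("o",o,"yaw",np.degrees(np.arctan2(x[1],x[0])),"range R",np.hypot(R[0],R[1]))
np.savez("m.npz",R=R,L=L,o=o,x=x,y=y)
Rm=np.c_[x,y,[0,0,1]]
# scale corners by crop pixels, prong strip intensities
for n,pts in(("scene",[(55,128),(219,38),(219,97),(64,183),(169,105),(192,105),(151,120)]),):
    for p in pts:
        q=(195+p[0]/3.7-.3,140+p[1]/3.7-.3);xx=.115 if p==(151,120) else .1215
        print(n,p,Rm.T@(plane(n,q,o+x*xx,x)-o))
for p in((457,140),(470,150),(415,35),(497,130)):
    q=(185+p[0]/4-.3,140+p[1]/4-.3);print("side",p,Rm.T@(plane("side",q,o+x*.1215,x)-o))
E
```

```text
(array([288.42857143, 224.16326531]), array([285, 221,   8,   7,  49])) (array([247.96666667, 251.51666667]), array([244, 248,   9,   8,  60])) (array([247.16949153, 241.38983051]), array([243, 238,  10,   8,  59])) (array([234.88888889, 207.91111111]), array([231, 205,   9,   7,  45]))
R [ 0.56918365 -0.00738611  0.07252944] L [0.56653305 0.11707073 0.07318318] 0.12448677589387128
[0.23276981 0.23328376]
[ 0.34665947 -0.24123566]
[ 0.17106927 -0.1233732 ]
o [0.56785835 0.05484231 0.        ] yaw 1.2200610457815013 range R 0.5692315667449481
scene (55, 128) [0.1215     0.06372161 0.22311126]
scene (219, 38) [ 0.1215     -0.05992923  0.22403247]
scene (219, 97) [ 0.1215     -0.05912332  0.17711422]
scene (64, 183) [0.1215     0.0619838  0.17811077]
scene (169, 105) [ 0.1215     -0.0192586   0.19320698]
scene (192, 105) [ 0.1215     -0.0372006   0.18295814]
scene (151, 120) [ 1.15000000e-01 -1.84191218e-04  1.96397415e-01]
side (457, 140) [ 0.1215     -0.01964543  0.19278815]
side (470, 150) [ 0.1215     -0.03828423  0.19746321]
side (415, 35) [0.1215     0.05334096 0.21828157]
side (497, 130) [ 0.1215     -0.0700306   0.22705487]
```

Pad spacing of 124.5 mm and pad height of about 73 mm agree with the text. The fork is at y ≈ -29 mm, so tilt ≈ 0.216 rad, pad drop ≈ 13.5 mm and force ≈ 7.7 N. Next I approach and touch the pad.

```bash
python3 - <<'E'
from h import *
from station import r
m=np.load("m.npz");o,x,y=m["o"],m["x"],m["y"]
p=o-y*.065; ori=[180,0,1.22]
r.grab(5)
r.reach([p[0],p[1],.36],ori)
r.servo_line([p[0],p[1],.182+.092],speed=.1)
r.wait(.3);f0=r.sense();print(f0["clock"],f0["tcp_pos"],f0["orientation"],f0["contact_force"],f0["opening"])
for n in("scene","side"):
    cv2.imwrite(f"pics/{n}1.png",r.snapshot(n)["frame"][:,:,::-1])
a=cv2.imread("pics/scene1.png")[140:290,195:330];b=cv2.imread("pics/side1.png")[130:280,185:320]
cv2.imwrite("pics/c1.png",cv2.resize(np.hstack([a,b]),None,fx=2.9,fy=2.9,interpolation=cv2.INTER_CUBIC))
E
```

```text
5.1417 [ 0.5693204  -0.0101421   0.27453247] [ 1.79994489e+02 -4.80651230e-02  1.22035647e+00] [-0.2197161  -0.84159586 -0.10137333] 0.0003108065628445261
```

View pics/c1.png

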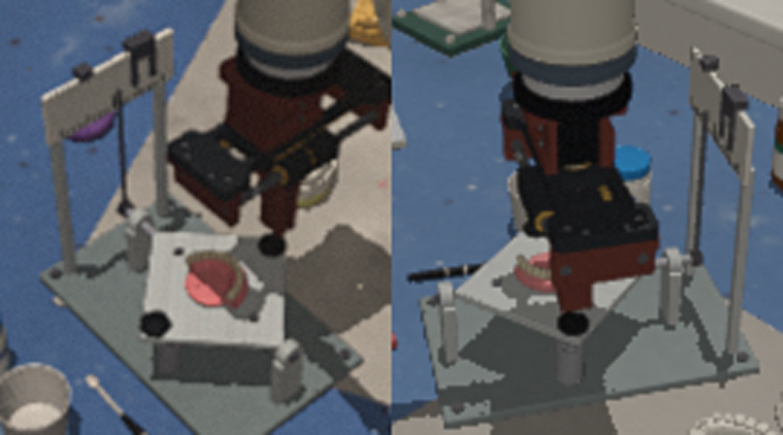

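Both views show the closed fingertips straight above pad_right: left half ≈(272,240), right half ≈(573,320). The pointer (120,100) and fork (143,60) are clear of the hand. Now I press most of the way.

```bash
python3 - <<'E'
from h import *
from station import r
s=r.sense();p=s["tcp_pos"].copy();ori=[180,0,1.22]
f0=s["contact_force"][2]
z=.182+.080;r.servo_line([p[0],p[1],z],ori,speed=.05)
zc=None
while z>.182+.0645:
    z-=.0015;r.servo_line([p[0],p[1],z],ori,speed=.03);s=r.sense()
    print(round(z-.182,4),s["tcp_pos"].round(4)[2],s["contact_force"].round(2))
    if s["contact_force"][2]-f0>8:break
r.wait(.3);s=r.sense();print(s["clock"],s["tcp_pos"],s["contact_force"])
cv2.imwrite("pics/scene2.png",r.snapshot("scene")["frame"][:,:,::-1])
a=cv2.imread("pics/scene2.png")[145:235,200:290]
cv2.imwrite("pics/c2.png",cv2.resize(a,None,fx=6,fy=6,interpolation=cv2.INTER_CUBIC))
E
```

```text
0.0785 0.2606 [ 0.92 -0.14 -1.01]
0.077 0.2589 [ 0.51  0.87 -0.83]
0.0755 0.2575 [-0.03 -0.71 -0.17]
0.074 0.2561 [ 0.42 -0.74  1.14]
0.0725 0.2546 [ 0.99 -1.2   1.72]
0.071 0.2531 [-0.69 -2.02  3.09]
0.0695 0.2516 [-0.56 -3.29  3.33]
0.068 0.2502 [-0.44 -3.68  4.82]
0.0665 0.2488 [-1.17 -3.95  6.42]
0.065 0.2475 [-1.01 -4.    6.72]
0.0635 0.2462 [-0.89 -4.51  6.5 ]
8.6833 [ 0.56933738 -0.0103832   0.24623014] [-1.34922587 -4.50461132  6.83016377]
```

View pics/c2.png

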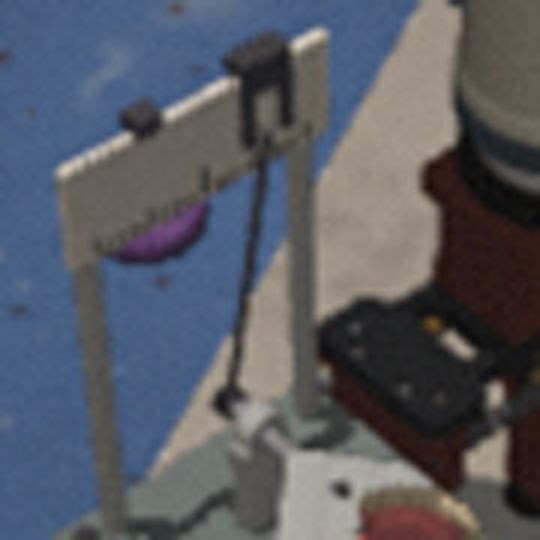

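The pointer tip is at crop ≈(265,140), seen between the prong ends (248,140) and (285,125). I'll cast rays to allow for parallax.

```bash
python3 - <<'E'
from h import *
m=np.load("m.npz");o,x,y=m["o"],m["x"],m["y"];Rm=np.c_[x,y,[0,0,1]]
for nm,p,xx in(("tip",(265,140),.115),("prongL",(248,140),.1215),("prongR",(285,125),.1215),("tick",(205,180),.123),("edgeL",(60,178),.1215),("edgeR",(326,35),.1215)):
    print(nm,Rm.T@(plane("scene",(200+p[0]/6-.4,145+p[1]/6-.4),o+x*xx,x)-o))
E
```

```text
tip [ 0.115      -0.02396177  0.19521843]
prongL [ 0.1215     -0.02086418  0.19272506]
prongR [ 0.1215     -0.03894388  0.1899821 ]
tick [ 0.123      -0.00074595  0.18325781]
edgeL [0.1215     0.06362667 0.22313514]
edgeR [ 0.1215     -0.06003617  0.22264629]
```

The fork is at about -29.5 mm and the tip at about -25 mm, so the pad needs about 2 mm more.

```bash
python3 - <<'E'
from h import *
from station import r
s=r.sense();p=s["tcp_pos"]
r.servo_line([.5693,-.0102,.2455-.0020],[180,0,1.22],speed=.02)
r.wait(.3);s=r.sense();print(s["tcp_pos"],s["contact_force"])
if s["tcp_pos"][2]>.2448:
    r.servo_line([.5693,-.0102,.2435-(s["tcp_pos"][2]-.2443)],[180,0,1.22],speed=.02)
r.wait(1.5);s=r.sense();print(s["clock"],s["tcp_pos"],s["contact_force"])
cv2.imwrite("pics/scene3.png",r.snapshot("scene")["frame"][:,:,::-1])
cv2.imwrite("pics/side3.png",r.snapshot("side")["frame"][:,:,::-1])
a=cv2.imread("pics/scene3.png")[145:235,200:290];b=cv2.imread("pics/side3.png")[140:230,250:320]
cv2.imwrite("pics/c3.png",cv2.resize(np.hstack([a,b]),None,fx=5,fy=5,interpolation=cv2.INTER_CUBIC))
E
```

```text
[ 0.56934743 -0.01038603  0.24443162] [-2.06262564 -3.78148291  8.58143273]
10.7833 [ 0.56935068 -0.01037582  0.24441779] [-1.12042371 -4.3036365   7.82021459]
```

View pics/c3.png

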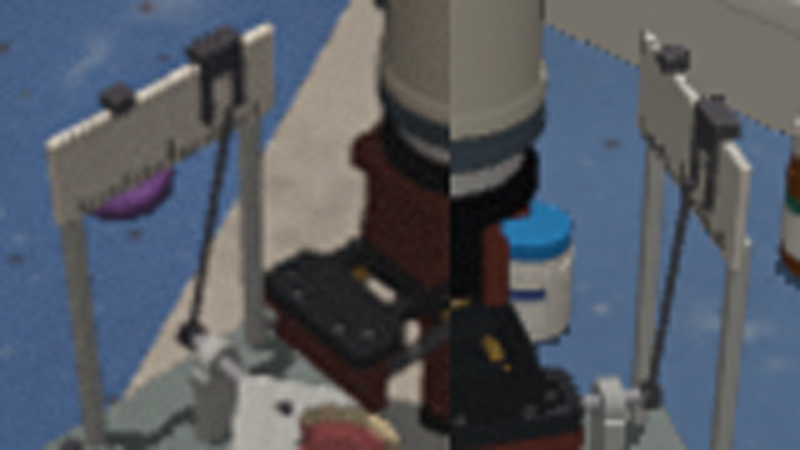

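The pointer top is at scene crop ≈(230,105) and side crop ≈(689,183), near the gap in both views. I'll put numbers on it.

```bash
python3 - <<'E'
from h import *
m=np.load("m.npz");o,x,y=m["o"],m["x"],m["y"];Rm=np.c_[x,y,[0,0,1]]
def s(p,xx):return Rm.T@(plane("scene",(200+p[0]/5-.4,145+p[1]/5-.4),o+x*xx,x)-o)
def d(p,xx):return Rm.T@(plane("side",(250+(p[0]-450)/5-.4,140+p[1]/5-.4),o+x*xx,x)-o)
print("tip",s((230,105),.115),d((689,183),.115));print("prong",s((207,118),.1215),s((238,105),.1215),d((697,178),.1215),d((711,205),.1215))
# predicted scene/side crop pixels for tips at several y
for t in(-.022,-.026,-.030,-.034):
    X=o+Rm@[.115,t,.065+np.sqrt(.135**2-t*t)]
    a=proj("scene",X);b=proj("side",X);print(t,(a-[200,145]+.4)*5,(b-[250,140]+.4)*5+[450,0])
# pointer line slope in the scene image: base (190,330) -> points at mid height
for q in((222,150),(215,190),(203,260)):
    v=s(q,.115);print(q,v,np.arctan2(v[1],v[2]-.065))
E
```

```text
tip [ 0.115      -0.02946429  0.1990461 ] [ 0.115      -0.02785283  0.19477872]
prong [ 0.1215     -0.02101903  0.19183618] [ 0.1215     -0.03922073  0.18932324] [ 0.1215     -0.02013403  0.19185549] [ 0.1215     -0.0376418   0.18895364]
-0.022 [217.26478605 113.54874064] [684.77278556 168.93525053]
-0.026 [224.17439495 110.94237581] [687.90670575 175.1725506 ]
-0.03 [231.05816038 108.5589524 ] [691.04273305 181.715616  ]
-0.034 [237.91447892 106.40156097] [694.17970771 188.57102925]
(222, 150) [ 0.115      -0.02386645  0.17505731] -0.21354833125607423
(215, 190) [ 0.115      -0.01880968  0.1530687 ] -0.2104181144761793
(203, 260) [ 0.115      -0.00976331  0.11298809] -0.20071333244865225
```

The tip is at -28 to -29.5 mm and the fork centre at -29 to -30 mm, and the press was held for over 1.5 s. I'll release, check and hand in.

```bash
python3 - <<'E'
from h import *
from station import r
r.servo_line([.5693,-.0102,.265],[180,0,1.22],speed=.03)
r.servo_line([.5693,-.0102,.36],[180,0,1.22],speed=.15)
r.wait(1.5);print(r.sense()["clock"],r.sense()["contact_force"])
a=r.snapshot("scene")["frame"][:,:,::-1];b=cv2.imread("pics/scene.png")
print("pointer area diff vs start",np.abs(a[165:215,225:245].astype(int)-b[165:215,225:245]).mean())
r.hand_in()
E
```

```text
14.0333 [ 0.835937   -0.30719025 -0.16351667]
pointer area diff vs start 4.939666666666667
the job is handed in; nothing more can be done
```

I pressed pad_right until the pointer stood within about 2 mm of the middle of the fork's gap and held it there for over 1.5 s. I then released it, and the job is handed in at about 14 s; I saw no result from the judge, and I checked the return to level only by comparing pictures.

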